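Key in and hold the flush dial of an infusion pump

TASK

Release the infusion pump's line flush: on its key pad press the square key, then the round key, then the long bar key, one at a time, each fully down and let up again, without pressing the L-shaped key. Then turn the pump's sprung dial clockwise past its first two click stops to the third (the longest tick), keep it on that mark and not beyond for at least three seconds, and finish while still holding it there with the gripper's fingers, because it springs back when let go. Leave the other things on the table where they stand.

Things in the scene. Friction and masses are not known exactly. Their poses are not given: they have to be found in the camera images.
- keypad: White key pad, fixed to the table: 150 x 150 mm, 34 mm high. Origin: centre of its underside on the table; z up, x and y along its sides. It carries four white keys standing 11 mm proud of its top at (x, y) mm in its frame (yaw +-0.6): square (35, 35), L-shaped (35, -35), bar (-35, 35), round (-35, -35).
- key_square_top (a point): Centre of the top face of the square key, 28 x 28 mm, 45 mm above the table. Fixed to the key pad (pushing does not shift it), same white plastic as the other keys. Moves down with the key.
- key_round_top (a point): Centre of the top face of the round key, 30 mm across, 45 mm above the table. Fixed to the key pad (pushing does not shift it), same white plastic as the other keys. Moves down with the key.
- key_bar_top (a point): Centre of the top face of the long bar key, 18 x 46 mm (long along the pad's y), 45 mm above the table. Fixed to the key pad (pushing does not shift it), same white plastic as the other keys. Moves down with the key.
- key_ell_top (a point): Level with the top of the L-shaped key, in the middle of its 32 x 32 mm outline (arms 12 mm wide), 45 mm above the table; not to be pressed. Fixed to the key pad (pushing does not shift it), same white plastic as the other keys. Moves down with the key.
- key_square (a joint): How far this key is pressed, m: 0 up, 0.005 fully down. It springs back; starts to move at 1.8 N, fully down at 4.8 N.
- key_round (a joint): How far this key is pressed, m: 0 up, 0.005 fully down. It springs back; starts to move at 1.8 N, fully down at 4.8 N.
- key_bar (a joint): How far this key is pressed, m: 0 up, 0.005 fully down. It springs back; starts to move at 1.8 N, fully down at 4.8 N.
- key_ell (a joint): How far this key is pressed, m: 0 up, 0.005 fully down. It springs back; starts to move at 1.8 N, fully down at 4.8 N.
- pump: White infusion pump, fixed: 200 (x) x 160 (y) mm, 75 mm high, dark blank screen on top at its +x end. Origin: centre of its underside; z up; yaw within +-0.6. The dial's upright axis is at (-25, 0) mm in its frame, on a bare metal disc 110 mm across with black ticks near its rim: a small one at rest (towards +x), then clockwise the three click stops, the third longest and widest.
- dial_grip (a point): Point on the dial's upright axis inside its wing grip, 101.5 mm above the table. The wing is an upright grey bar 56 mm long (x), 14 mm thick (y), 30 mm high, centred on the axis, on a grey disc 64 mm across; its foot is 18 mm below this point, its top 12 mm above. x along the bar to its pointer end (small low nose, black line on top), z up; turns with the dial.
- dial (a joint): Turn of the dial, rad, clockwise seen from above: 0 at rest (wing along the pump's x, pointer to +x); click stops at 0.35, 0.70 and 1.05; end stop at 1.3. A spring always drives it back to 0, from the click stops too: 0.07 N m at rest, rising to 0.2 N m at 1.05, with +-0.05 N m of click on top.
- vial: Small glass vial, 22 mm across, 45 mm tall, standing between the two machines. Origin: centre of its underside. Bystander.
- tape: Roll of white tape lying flat, 60 mm across, 25 mm high. Origin: centre of its underside. Bystander.
- sharps: Red lidded tub, 116 mm across, 145 mm tall. Origin: centre of its underside. Bystander.
- cup: Clear medicine cup, 60 mm across, 50 mm tall. Origin: centre of its underside. Bystander.
Mind the look-alikes: they are no part of the job. What is shaped like the keypad but orange is not meant.

How it is judged:
On the way, in this order (a step that is already met when the one before it is completed fails the run):
1. the square key is fully down, the other keys up (value of joint key_square above 0.004 m and value of joint each of key_round, key_bar, key_ell below 0.0015 m), for 0.04 s.
2. the round key is fully down, the other keys up (value of joint key_round above 0.004 m and value of joint each of key_square, key_bar, key_ell below 0.0015 m), for 0.04 s.
3. the long bar key is fully down, the other keys up (value of joint key_bar above 0.004 m and value of joint each of key_square, key_round, key_ell below 0.0015 m), for 0.04 s.
4. all keys are up and the dial has been turned past its second click stop (value of joint dial above 0.8 rad and value of joint each of key_square, key_round, key_bar, key_ell below 0.0015 m), for 0.02 s.
5. the fingers keep the dial on its third click stop for 2.5 s (value of joint dial between 0.92 and 1.18 rad and contact force between the fingers and dial above 0.8 N and value of joint each of key_square, key_round, key_bar, key_ell below 0.0015 m), for 2.5 s.
At the end, for the whole second after the job is handed in: The dial stands still on its third click stop (0.92 to 1.18 rad), held there against its spring by the gripper's fingers (contact over 0.8 N), and all four keys are up (within 1.5 mm) (all of step 5 and velocity of joint dial between -0.15 and 0.15 rad/s); the arm keeps its last pose, push and grip.
It fails at once if the L-shaped key is pressed (over 2.5 mm) (value of joint key_ell above 0.0025 m).
It fails at once if two keys are pressed at once (both over 2 mm) (value of joint each of key_square, key_round above 0.002 m or value of joint each of key_square, key_bar above 0.002 m or value of joint each of key_square, key_ell above 0.002 m or value of joint each of key_round, key_bar above 0.002 m or value of joint each of key_round, key_ell above 0.002 m or value of joint each of key_bar, key_ell above 0.002 m).
It fails at once if a bystander is shifted by more than 30 mm or tipped over (distance of any of vial, tape, sharps, cup from where it was at the start of the episode above 0.03 m or angle between any of vial, tape, sharps, cup's own z axis and vertical above 0.6 rad).
It also fails if it takes over 61 s, if anything falls off the work surface, if the arm or the gripper's body presses on something with over 40 N, if the wrist force passes 120 N, or if a joint passes its speed limit or range.

ROBOT

A 7-joint arm with a two-finger parallel gripper is mounted at the origin on the work surface. World frame = base frame: x ahead of the robot, y to its left, z up, the work surface at z = 0. Lengths are in m, angles in rad, forces in N, time in s.
With the tool pointing down it reaches from about 0.425 to 0.875 m from the base axis. Payload 8.4 kg.
Tool frame: the origin (TCP) lies between the finger pads; the fingertips stand 17 mm ahead of it and the grasp point (between the pads) lies 2 mm behind it; z points along the fingers, y is the direction in which the jaws open and shut (so a half turn about z gives the same grasp; the last joint's range is limited). The gripper opens to 87 mm and grips with 3 to 60 N. Pads are 19 mm wide; open, the fingers measure 117 mm over their backs; the gripper's body (75 mm by 190 mm) begins 51 mm behind the grasp point.
Start: joints at [-1.337, 0.333, 0.04, 1.465, -0.013, 1.343, -0.059], TCP at [0.212, 0.614, 0.24] pointing down, gripper open.
Joint ranges: [-2.58, 2.58], [-0.38, 2.09], [-1.3, 1.39], [0.25, 2.4], [-1.5, 4.64], [0.08, 2.09], [-2.65, 2.65]. Speed limits (rad/s): [2.22, 2.22, 2.79, 2.79, 3.14, 3.14, 3.14].

INTERFACE

Orientations are given as a unit quaternion [x, y, z, w].
In Python, from station import read_state, optics, job_done, masks_of gives the robot as it stands.
- The arm moves only by the tool arm_command, never from a script. Its argument "steps" is a list of rows, each an object with "delta_pos": the shift along the tool's x, y, z in mm, a list of three; "turn": the turn, a rotation vector about the tool's x, y, z in rad, a list of three. A call has exactly 8 rows; each row is the pose to reach, as a shift and turn from the pose commanded when the call began, along the tool's axes at that moment; what a row does not reach only later rows make up. A row lasts 1/12 s, in which the tool goes at most 41.7 mm and 7.16 degrees, less where a joint would pass 70% of its speed; a pose out of reach is approached as far as the arm can. A call with a gripper value outside its range is refused whole. "grip" is the opening, from -1 (shut) to 1 (fully open), set as the call begins (left out, the last holds). The fingers move at their own pace and stop on an object; "squeeze" is the grip in N (left out, the last holds). Time passes only in rows, so rows that repeat a pose let the fingers close, or fill a call up. It gives the time, the measured TCP pose, the force and the opening at its end, in the units of the state.
- read_state(): the state, without advancing time (a new reading comes with each control period).
- optics.camera(name): name is "scene" or "top" or "wrist"; returns (picture, depth): 384x512x3 uint8, blue, green, red; 384x512 float32, m along the optical axis (not along the pixel's ray), 0 where there is no reading.
- optics.camera_params(name): a dict with "K" (3x3 intrinsics, pixels), "distortion" ([k1, k2, p1, p2, k3] as OpenCV has them; the pictures are not rectified), "R" (3x3) and "t" (3): a world point X has camera coordinates R X + t. Camera axes: x right, y down, z forward; pixel columns grow to the right and rows downward; lengths in m; the calibration is good to about 2 mm. A picture is of the moment at which its call begins: read the wrist's pose just before it. camera_params takes no time and is no camera call; for the wrist camera it gives the pose at the moment of the call.
- job_done(): hands the job in, once; it reports no verdict.
Trained networks look in the newest picture that a camera, given by its name, has taken for a name from the list of things; names that differ only in an ending like _2 or _b are one class to them, and where a whole thing is asked for, a point or a joint stands for the part that bears it (a point fixed in the world has none). Each returns a list of dicts, best first, with "conf" (0 to 1); they miss things now and then, are a little off and sometimes report something else, mostly with a low value. They report only what shows in the picture. A call takes as long as a camera call. They do not tell look-alikes from the thing itself.
- masks_of(camera, label): "mask" (384x512 bool, what is visible of it) and "point" ([column, row] in pixels, amid what is visible of it).
The state is a dict: "time_s": time; "q": joint angles; "joint_vel": joint speeds; "tau": joint torques, N m; "tcp_pos": TCP position; "tool_rot": TCP orientation; "force": force on the tool from outside, world axes, zero at the start; "moment": the same for the moment, N m; "gripper_width": finger opening in m.
Only numpy, scipy, OpenCV 4.12 (cv2) and the standard library are available. Lean on these libraries where they do the work, as an engineer would, in place of code of your own. Each camera call takes 0.05 s, during which the arm holds its last target.

## Working session

There is one attempt and no reset: what is moved stays moved. The work goes in short steps, Python scripts to look and compute and a tool call to move; the robot and the scene stay as the last step left them, time stands still between calls to the robot, and variables do not carry over. Pictures are saved under pics/ and viewed, and the job is handed in when it is done.

Besides the shell and the picture viewer there is one more tool, called after "Emit:" in YAML: its name, and indented under it one key for each argument. arm_command: Moves the arm, as the interface text tells. Its arguments: {"type":"object","properties":{"steps":{"type":"array"},"grip":{"type":"number"},"squeeze":{"type":"number"}},"required":["steps"]}

```bash
mkdir -p pics; ls
python3 - <<'E'
from station import read_state, optics, job_done, masks_of
import cv2,json
s=read_state(); print(s)
for n in ("scene","top","wrist"):
    im,d=optics.camera(n); cv2.imwrite(f"pics/a_{n}.png",im)
    p=optics.camera_params(n); print(n,p)
E
```

```text
pics
{'time_s': 0.0, 'q': array([-1.33722084,  0.3339237 ,  0.03989237,  1.46628392, -0.01341653,
        1.34329615, -0.0584901 ]), 'joint_vel': array([-1.73822118e-03, -6.67651505e-05,  1.14733643e-05,  1.81486436e-04,
        1.59042932e-04,  4.98340944e-04, -1.33504262e-03]), 'tau': array([-4.49190748e-04, -6.56355000e+01,  1.33481674e+00, -4.03800595e+01,
       -5.98771591e-02,  4.49318625e-02,  1.72801201e-04]), 'tcp_pos': array([0.2122197 , 0.61390626, 0.23864504]), 'tool_rot': array([ 1.65635203e-01,  9.86186749e-01, -8.17943998e-04, -8.56364415e-05]), 'force': array([-0.04121478,  0.88503749,  0.49147542]), 'moment': array([ 0.00495984, -0.02241395,  0.00986361]), 'gripper_width': 0.0868982457910178}
scene {'K': array([[428.35980229,   0.        , 252.40235415],
       [  0.        , 428.35980229, 189.64778912],
       [  0.        ,   0.        ,   1.        ]]), 'distortion': array([-0.07433502,  0.        ,  0.        ,  0.        ,  0.        ]), 'R': array([[-0.8190487 ,  0.57341613, -0.01879283],
       [ 0.42860425,  0.58977252, -0.68444632],
       [-0.38138906, -0.
[... 289 characters left out ...]
,  0.        ,  0.        ,  0.        ]), 'R': array([[-0.01815619, -0.99982483,  0.00454583],
       [-0.99766369,  0.01781708, -0.06595234],
       [ 0.06585979, -0.00573265, -0.99781242]]), 't': array([-0.01307231,  0.46154807,  1.84594282])}
wrist {'K': array([[281.79336853,   0.        , 259.02158297],
       [  0.        , 281.79336853, 192.58360152],
       [  0.        ,   0.        ,   1.        ]]), 'distortion': array([0.00863859, 0.        , 0.        , 0.        , 0.        ]), 'R': array([[ 0.32561759,  0.94550077, -0.0012157 ],
       [ 0.91631726, -0.31524968,  0.24694195],
       [ 0.23310055, -0.08152261, -0.96902951]]), 't': array([-0.64798467, -0.02991106,  0.38899906])}
```

View pics/a_scene.png

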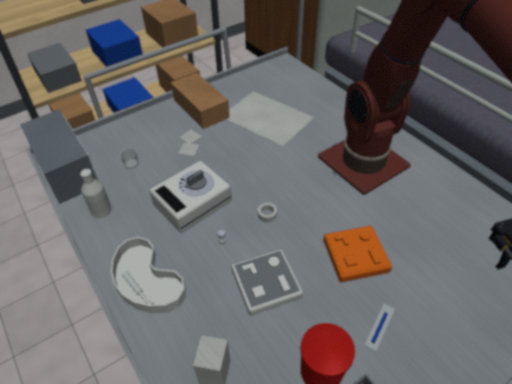

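View pics/a_top.png

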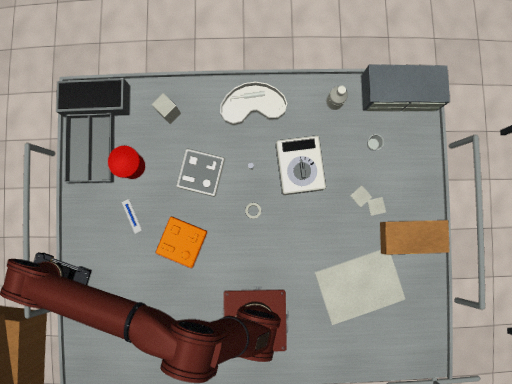

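View pics/a_wrist.png

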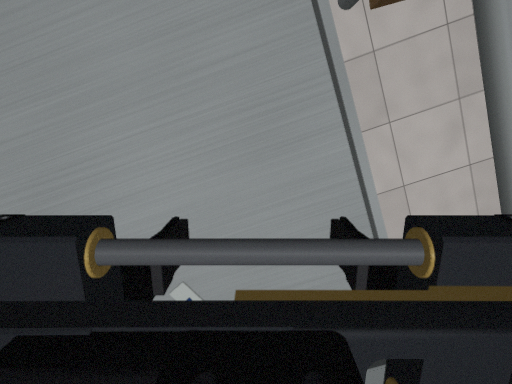

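```bash
cat > h.py <<'E'
from station import read_state, optics, job_done, masks_of
import cv2, numpy as np
def cloud(n,d,p):
    h,w=d.shape
    u,v=np.meshgrid(np.arange(w),np.arange(h))
    pts=np.stack([u,v],-1).reshape(-1,1,2).astype(np.float64)
    un=cv2.undistortPoints(pts,p['K'],p['distortion']).reshape(h,w,2)
    X=np.dstack([un[...,0]*d,un[...,1]*d,d])
    return (X-p['t'])@p['R']
def atz(p,uv,z):
    un=cv2.undistortPoints(np.array(uv,float).reshape(-1,1,2),p['K'],p['distortion']).reshape(-1,2)
    r=np.c_[un,np.ones(len(un))]@p['R']; c=-p['R'].T@p['t']
    return c+r*((z-c[2])/r[:,2])[:,None]
def proj(p,X):
    return cv2.projectPoints(np.array(X,float).reshape(-1,1,3),cv2.Rodrigues(p['R'])[0],p['t'],p['K'],p['distortion'])[0].reshape(-1,2)
E
python3 - <<'E'
from h import *
for cam in ("top","scene"):
    im,d=optics.camera(cam); p=optics.camera_params(cam); C=cloud(cam,d,p)
    np.savez(f"{cam}.npz",im=im,d=d)
    for l in ("keypad","pump","dial_grip","key_square_top","key_round_top","key_bar_top","key_ell_top","vial","tape","sharps","cup"):
        for m in masks_of(cam,l)[:3]:
            M=m['mask']; P=C[M&(d>0)]
            print(cam,l,round(m['conf'],2),np.round(m['point']),M.sum(),np.round(np.median(P,0),3) if len(P) else None, np.round(np.percentile(P[:,2],[5,95]),3) if len(P) else None)
            if cam=="top" and l in("keypad","pump"):
                c=cv2.findContours(M.astype(np.uint8),0,2)[0]; c=max(c,key=len)
                W=atz(p,cv2.minAreaRect(c)[0:1] and cv2.boxPoints(cv2.minAreaRect(c)),.034 if l=="keypad" else .075)[:,:2]
                print(np.round(W,3).tolist(),W.mean(0), cv2.minAreaRect(W.astype(np.float32)))
print(read_state()['time_s'])
im=cv2.imread("pics/a_top.png")
cv2.imwrite("pics/z1.png",cv2.resize(im[125:215,165:345],None,fx=4.4,fy=4.4,interpolation=2))
im=cv2.imread("pics/a_scene.png")
cv2.imwrite("pics/z2.png",cv2.resize(im[150:320,140:320],None,fx=3.5,fy=3.5,interpolation=2))
E
```

```text
top keypad 0.93 [181. 243.] 1685 [0.297 0.264 0.034] [0.022 0.045]
[[0.258, 0.366], [0.401, 0.301], [0.337, 0.158], [0.195, 0.223]] [0.29771533 0.26204516] ((0.29752182960510254, 0.2620888650417328), (0.15668204426765442, 0.15732690691947937), 65.61396026611328)
top keypad 0.83 [200. 172.] 1608 [0.555 0.191 0.034] [0.024 0.045]
[[0.502, 0.281], [0.651, 0.243], [0.611, 0.095], [0.462, 0.134]] [0.55663695 0.18845386] ((0.556860625743866, 0.18863318860530853), (0.1529453992843628, 0.1550351232290268), 75.29247283935547)
top pump 0.78 [300. 162.] 2493 [ 0.571 -0.177  0.074] [0.061 0.085]
[[0.665, -0.085], [0.685, -0.251], [0.479, -0.272], [0.459, -0.108]] [ 0.57194952 -0.17900171] ((0.5722116231918335, -0.1793682873249054), (0.2082972526550293, 0.16693523526191711), 6.481122016906738)
top key_square_top 0.43 [192. 160.] 43 [0.599 0.22  0.044] [0.037 0.05 ]
top key_square_top 0.42 [176. 230.] 26 [0.342 0.282 0.043] [0.037 0.049]
top key_round_top 0.22 [378. 143.] 229 [ 0.66  -0.473  0.017] [-0.003  0.052]
top key_bar_top 0.63 [189. 179.] 44 [0.531 0.231 0.043] [0.037 0.05 ]
top key_bar_to
[... 893 characters left out ...]
op 0.47 [256. 292.] 115 [0.604 0.221 0.046] [0.039 0.049]
scene key_round_top 0.51 [366. 234.] 62 [0.258 0.25  0.046] [0.044 0.05 ]
scene key_bar_top 0.62 [286. 284.] 125 [0.535 0.237 0.046] [0.041 0.049]
scene key_bar_top 0.4 [371. 255.] 100 [0.285 0.315 0.046] [0.041 0.049]
scene key_ell_top 0.75 [265. 214.] 312 [0.413 0.001 0.021] [0.002 0.029]
scene key_ell_top 0.53 [341. 240.] 87 [0.315 0.218 0.046] [0.038 0.05 ]
scene key_ell_top 0.43 [250. 267.] 53 [0.578 0.146 0.047] [0.043 0.05 ]
scene vial 0.21 [283. 284.] 117 [0.536 0.237 0.046] [0.04  0.049]
scene sharps 0.68 [325. 353.] 2831 [0.605 0.463 0.141] [0.062 0.148]
scene cup 0.8 [131. 154.] 308 [ 0.659 -0.459  0.034] [0.008 0.052]
1.35
```

View pics/z1.png

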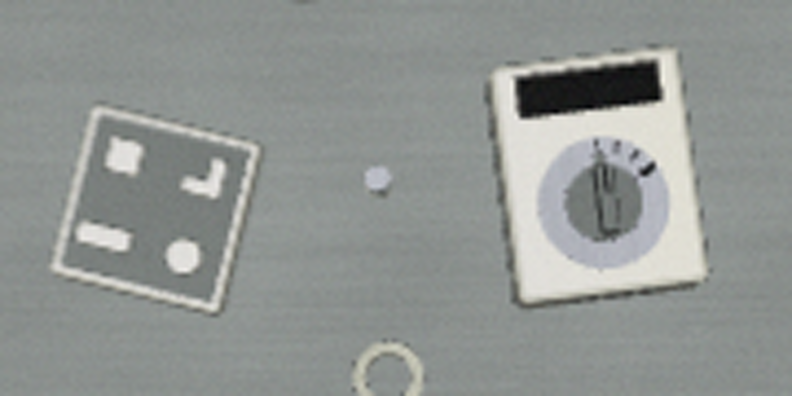

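View pics/z2.png

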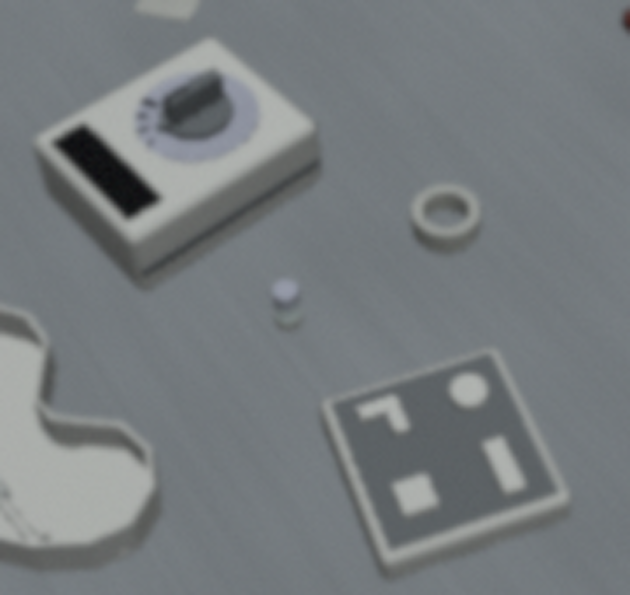

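Run:
```python
from h import *
from scipy.optimize import least_squares
xy={'sq':(35,35),'bar':(-35,35),'round':(-35,-35)}
def W(c,y,q): 
    R=np.array([[np.cos(y),-np.sin(y)],[np.sin(y),np.cos(y)]]); return c+R@(np.array(q)/1000.)
c=np.array([.5567,.1885]); yaw=-.255
for cam in("top","scene"):
    z=np.load(cam+".npz"); im=z['im']; p=optics.camera_params(cam)
    big=cv2.resize(im,None,fx=8,fy=8,interpolation=cv2.INTER_CUBIC)
    g=cv2.cvtColor(big,cv2.COLOR_BGR2GRAY)
    obs={}
    for k in xy:
        w=W(c,yaw,xy[k]); u=proj(p,[[*w,.045]])[0]
        x0,y0=((u-14)*8).astype(int); s=28*8
        roi=g[y0:y0+s,x0:x0+s]
        t,b=cv2.threshold(roi,0,255,cv2.THRESH_OTSU)
        n,l,st,ce=cv2.connectedComponentsWithStats(b)
        i=min(range(1,n),key=lambda i:np.hypot(*(ce[i]-s/2)))
        px=(ce[i]+[x0,y0]+.5)/8-.5
        obs[k]=atz(p,px,.045)[0,:2]; print(cam,k,px.round(1),st[i][4]/64,obs[k].round(4),W(c,yaw,xy[k]).round(4))
    f=lambda v:np.concatenate([W(v[:2],v[2],xy[k])-obs[k] for k in xy])
    r=least_squares(f,[*c,yaw]); print(cam,r.x.round(4),(r.fun*1000).round(1))
# pump: metal disc & wing
    C=cloud(cam,z['d'],p)
    m=[m for m in masks_of(cam,"pump")][:1]
    M=m[0]['mask']; P=C[M]
    top=P[(abs(P[:,2]-.075)<.006)][:,:2].astype(np.float32)
    print("pump top", cv2.minAreaRect(top))
    w=C[cv2.dilate(M.astype(np.uint8),np.ones((9,9)))>0]; w=w[(w[:,2]>.105)&(w[:,2]<.13)]
    print("wing",len(w),w.mean(0).round(4), cv2.minAreaRect(w[:,:2].astype(np.float32)))
```

```text
top sq [192.7 160. ] 53.21875 [0.5992 0.2169] [0.5994 0.2135]
top bar [187.9 178.3] 54.71875 [0.5315 0.235 ] [0.5317 0.2312]
top round [206.2 182.8] 47.03125 [0.5135 0.1677] [0.514  0.1635]
top [ 0.5563  0.1922 -0.2626] [ 0.   0.1  0.1  0.1 -0.1 -0.2]
pump top ((0.57313472032547, -0.17951728403568268), (0.20060621201992035, 0.15964920818805695), 6.246651649475098)
wing 62 [ 0.5491 -0.182   0.1122] ((0.5488963723182678, -0.1823829710483551), (0.0542931966483593, 0.014282981865108013), 7.67972993850708)
scene sq [258.2 290.7] 110.5625 [0.6011 0.2165] [0.5994 0.2135]
scene bar [283.6 282.3] 111.421875 [0.5334 0.2348] [0.5317 0.2312]
scene round [273.5 260.8] 98.484375 [0.5149 0.1666] [0.514  0.1635]
scene [ 0.558   0.1917 -0.2625] [-0.2 -0.1 -0.1 -0.3  0.3  0.4]
pump top ((0.5764600038528442, -0.17743036150932312), (0.20048528909683228, 0.1589891016483307), 5.955271244049072)
wing 95 [ 0.5513 -0.1804  0.1135] ((0.5511752367019653, -0.18187890946865082), (0.05590268224477768, 0.01781168393790722), 8.043936729431152)
```

```bash
cat >> h.py <<'E'
from scipy.spatial.transform import Rotation as Ro
def go(x,y,z,jaw=None):
    s=read_state(); R=Ro.from_quat(s['tool_rot']).as_matrix()
    print("t",s['time_s'],"tcp",s['tcp_pos'].round(4),"f",s['force'].round(2),"w",round(s['gripper_width'],4),"jaw az",round(np.arctan2(R[1,1],R[0,1]),3),"tilt",R[:,2].round(3),"q",s['q'].round(2))
    print("delta mm",(R.T@(np.array([x,y,z])-s['tcp_pos'])*1000).round(1), "turnz", None if jaw is None else round(-(jaw-np.arctan2(R[1,1],R[0,1])),3))
E
python3 -c "
from h import *
go(.6002,.2167,.092,1.308)"
```

```text
t 1.45 tcp [0.2124 0.6143 0.2395] f [-0.13 -0.02  0.51] w 0.0871 jaw az 1.238 tilt [ 0. -0. -1.] q [-1.34  0.33  0.04  1.47 -0.01  1.34 -0.06]
delta mm [-496.5 -249.1  147.6] turnz -0.07
```

Emit:
arm_command:
  steps:
    - {"delta_pos":[-30,-15,0],"turn":[0,0,0]}
    - {"delta_pos":[-66,-33,0],"turn":[0,0,-0.02]}
    - {"delta_pos":[-102,-51,0],"turn":[0,0,-0.03]}
    - {"delta_pos":[-138,-69,0],"turn":[0,0,-0.04]}
    - {"delta_pos":[-174,-87,0],"turn":[0,0,-0.05]}
    - {"delta_pos":[-210,-105,0],"turn":[0,0,-0.06]}
    - {"delta_pos":[-246,-123,0],"turn":[0,0,-0.07]}
    - {"delta_pos":[-282,-141,0],"turn":[0,0,-0.07]}
  grip: -1
  squeeze: 20

```text
time_s: 2.12
tcp_pos: [0.4339, 0.3873, 0.2399]
tool_rot: [0.131, 0.991, 0.0, 0.0]
force: [1.0, 0.7, 0.3]
gripper_width: 0.0418
```

```bash
python3 -c "
from h import *
go(.6002,.2167,.092,1.308)"
```

```text
t 2.1167 tcp [0.4339 0.3873 0.2399] f [1.03 0.68 0.31] w 0.0418 jaw az 1.309 tilt [ 0.     0.001 -1.   ] q [-0.98  0.19  0.2   1.65 -0.04  1.31  0.54]
delta mm [-204.8 -121.8  147.8] turnz 0.001
```

Emit:
arm_command:
  steps:
    - {"delta_pos":[-34,-20,0],"turn":[0,0,0]}
    - {"delta_pos":[-68,-40,0],"turn":[0,0,0]}
    - {"delta_pos":[-102,-60,18],"turn":[0,0,0]}
    - {"delta_pos":[-136,-80,40],"turn":[0,0,0]}
    - {"delta_pos":[-168,-100,65],"turn":[0,0,0]}
    - {"delta_pos":[-195,-115,90],"turn":[0,0,0]}
    - {"delta_pos":[-206,-123,120],"turn":[0,0,0]}
    - {"delta_pos":[-206,-123,147],"turn":[0,0,0]}

```text
time_s: 2.78
tcp_pos: [0.6026, 0.2107, 0.0908]
tool_rot: [0.134, 0.991, -0.001, 0.001]
force: [0.1, -0.5, -0.7]
gripper_width: 0.0009
```

Run:
```python
from h import *
for c in("top","scene"):
    im,d=optics.camera(c); p=optics.camera_params(c)
    u=proj(p,[.6002,.2167,.045])[0].astype(int)
    cr=im[u[1]-60:u[1]+60,u[0]-80:u[0]+80]; cv2.imwrite(f"pics/b_{c}.png",cv2.resize(cr,None,fx=5,fy=5,interpolation=2))
im,d=optics.camera("wrist"); cv2.imwrite("pics/b_wrist.png",im)
go(.6002,.2167,.057,1.308)
```

```text
t 2.9333 tcp [0.5983 0.2162 0.0908] f [-0.66  0.98  1.38] w 0.0006 jaw az 1.308 tilt [-0.004 -0.002 -1.   ] q [-0.66  0.43  0.32  1.67 -0.15  1.06  1.01]
delta mm [-1.8  1.1 33.8] turnz -0.0
```

View pics/b_scene.png

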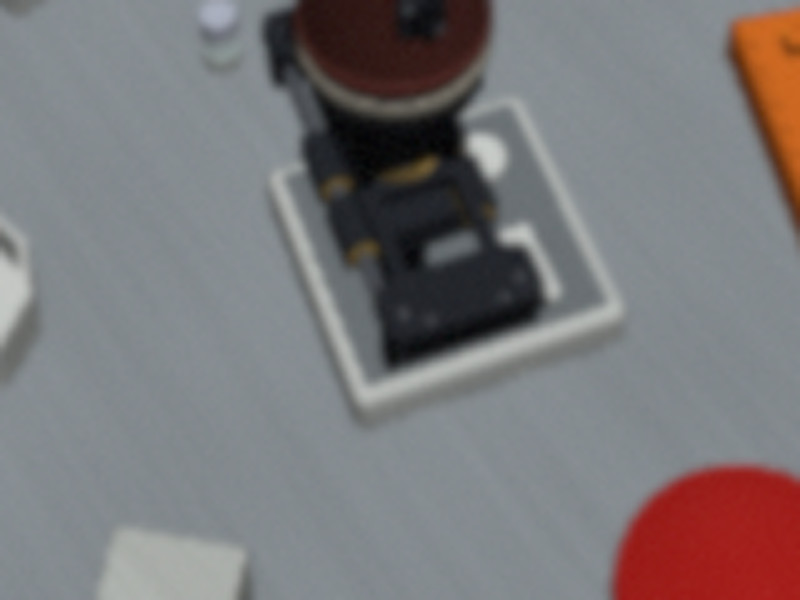

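View pics/b_wrist.png

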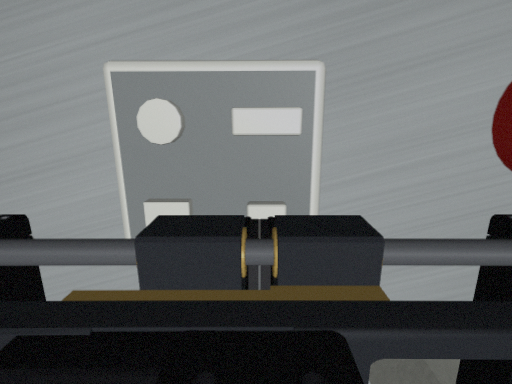

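Emit:
arm_command:
  steps:
    - {"delta_pos":[0,0,12],"turn":[0,0,0]}
    - {"delta_pos":[0,0,22],"turn":[0,0,0]}
    - {"delta_pos":[0,0,28],"turn":[0,0,0]}
    - {"delta_pos":[0,0,31],"turn":[0,0,0]}
    - {"delta_pos":[0,0,33],"turn":[0,0,0]}
    - {"delta_pos":[0,0,35],"turn":[0,0,0]}
    - {"delta_pos":[0,0,35],"turn":[0,0,0]}
    - {"delta_pos":[0,0,35],"turn":[0,0,0]}

```text
time_s: 3.6
tcp_pos: [0.5997, 0.2173, 0.0581]
tool_rot: [0.131, 0.991, 0.0, 0.0]
force: [-2.7, 2.2, 3.5]
gripper_width: 0.0002
```

```bash
python3 -c "
from h import *
go(.6002,.2167,.057,1.308)"
```

```text
t 3.6 tcp [0.5997 0.2173 0.0581] f [-2.7   2.22  3.46] w 0.0002 jaw az 1.308 tilt [ 0.     0.001 -1.   ] q [-0.66  0.47  0.31  1.7  -0.16  1.    1.02]
delta mm [-0.6 -0.4  1.1] turnz 0.0
```

Emit:
arm_command:
  steps:
    - {"delta_pos":[0,0,1],"turn":[0,0,0]}
    - {"delta_pos":[0,0,2],"turn":[0,0,0]}
    - {"delta_pos":[0,0,3],"turn":[0,0,0]}
    - {"delta_pos":[0,0,4],"turn":[0,0,0]}
    - {"delta_pos":[0,0,4],"turn":[0,0,0]}
    - {"delta_pos":[0,0,4],"turn":[0,0,0]}
    - {"delta_pos":[0,0,4],"turn":[0,0,0]}
    - {"delta_pos":[0,0,4],"turn":[0,0,0]}

```text
time_s: 4.27
tcp_pos: [0.6001, 0.2172, 0.0571]
tool_rot: [0.131, 0.991, 0.001, 0.0]
force: [-14.7, -1.9, 32.3]
gripper_width: 0.0005
```

```bash
python3 -c "
from h import *
go(.5142,.1672,.077,1.308)"
```

```text
t 4.2667 tcp [0.6001 0.2172 0.0571] f [-14.75  -1.86  32.28] w 0.0005 jaw az 1.308 tilt [ 0.001  0.002 -1.   ] q [-0.66  0.47  0.31  1.7  -0.17  1.    1.02]
delta mm [ 70.  -70.5 -20.1] turnz -0.0
```

Emit:
arm_command:
  steps:
    - {"delta_pos":[0,0,-14],"turn":[0,0,0]}
    - {"delta_pos":[0,0,-28],"turn":[0,0,0]}
    - {"delta_pos":[20,-20,-28],"turn":[0,0,0]}
    - {"delta_pos":[43,-43,-28],"turn":[0,0,0]}
    - {"delta_pos":[62,-62,-28],"turn":[0,0,0]}
    - {"delta_pos":[70,-70,-26],"turn":[0,0,0]}
    - {"delta_pos":[70,-70,-20],"turn":[0,0,0]}
    - {"delta_pos":[70,-70,-18],"turn":[0,0,0]}

```text
time_s: 4.93
tcp_pos: [0.5141, 0.1668, 0.0712]
tool_rot: [0.131, 0.991, 0.0, 0.0]
force: [0.2, -0.4, -0.9]
gripper_width: 0.0004
```

Run:
```python
from h import *
im,d=optics.camera("wrist"); cv2.imwrite("pics/c_wrist.png",im)
im,d=optics.camera("scene"); p=optics.camera_params("scene")
u=proj(p,[.6002,.2167,.045])[0].astype(int)
cr=im[u[1]-60:u[1]+60,u[0]-80:u[0]+80]; cv2.imwrite(f"pics/c_scene.png",cv2.resize(cr,None,fx=5,fy=5,interpolation=2))
go(.5142,.1672,.057,1.308)
```

```text
t 5.0333 tcp [0.5147 0.1674 0.0712] f [ 0.15 -1.16 -0.13] w 0.0004 jaw az 1.308 tilt [ 0. -0. -1.] q [-0.68  0.28  0.33  1.93 -0.11  0.95  1.  ]
delta mm [ 0.4 -0.3 14.2] turnz -0.0
```

View pics/c_scene.png

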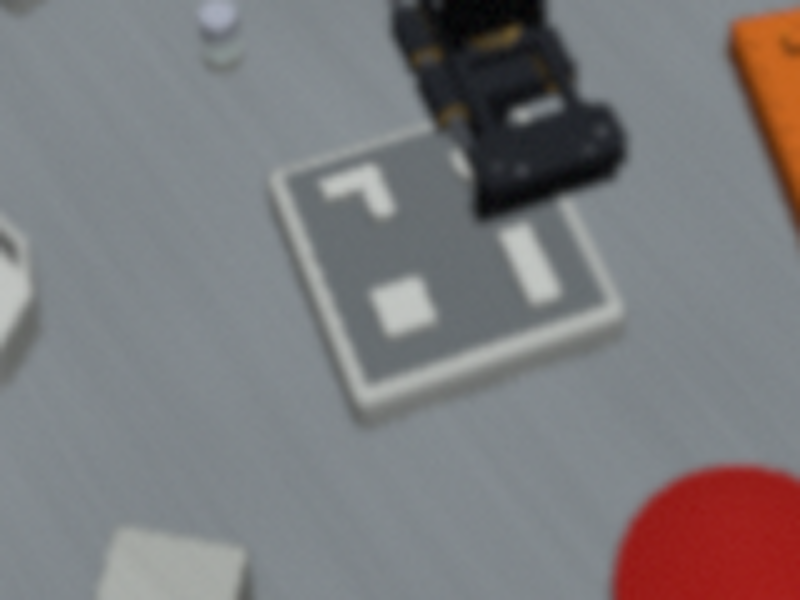

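View pics/c_wrist.png

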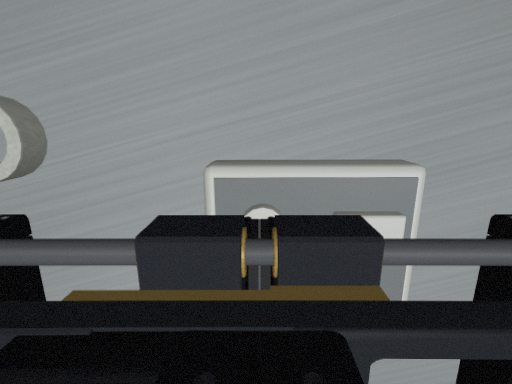

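Emit:
arm_command:
  steps:
    - {"delta_pos":[0,0,7],"turn":[0,0,0]}
    - {"delta_pos":[0,0,12],"turn":[0,0,0]}
    - {"delta_pos":[0,0,15],"turn":[0,0,0]}
    - {"delta_pos":[0,0,16],"turn":[0,0,0]}
    - {"delta_pos":[0,0,17],"turn":[0,0,0]}
    - {"delta_pos":[0,0,17],"turn":[0,0,0]}
    - {"delta_pos":[0,0,17],"turn":[0,0,0]}
    - {"delta_pos":[0,0,17],"turn":[0,0,0]}

```text
time_s: 5.7
tcp_pos: [0.5152, 0.1677, 0.057]
tool_rot: [0.131, 0.991, 0.001, 0.001]
force: [-10.2, -3.7, 31.4]
gripper_width: 0.0006
```

```bash
python3 -c "
from h import *
go(.5325,.2349,.072,1.308)"
```

```text
t 5.7 tcp [0.5152 0.1677 0.057 ] f [-10.19  -3.69  31.38] w 0.0006 jaw az 1.308 tilt [ 0.001  0.001 -1.   ] q [-0.68  0.29  0.32  1.94 -0.12  0.92  1.01]
delta mm [  0.8  69.4 -14.8] turnz -0.0
```

Round key bottomed (31 N). Now the bar.

Emit:
arm_command:
  steps:
    - {"delta_pos":[0,0,-14],"turn":[0,0,0]}
    - {"delta_pos":[0,0,-27],"turn":[0,0,0]}
    - {"delta_pos":[0,22,-28],"turn":[0,0,0]}
    - {"delta_pos":[0,48,-28],"turn":[0,0,0]}
    - {"delta_pos":[0,66,-28],"turn":[0,0,0]}
    - {"delta_pos":[0,70,-25],"turn":[0,0,0]}
    - {"delta_pos":[0,70,-19],"turn":[0,0,0]}
    - {"delta_pos":[0,70,-17],"turn":[0,0,0]}

```text
time_s: 6.37
tcp_pos: [0.5315, 0.2338, 0.0699]
tool_rot: [0.131, 0.991, -0.001, -0.001]
force: [-0.3, -0.5, 0.2]
gripper_width: 0.0005
```

Run:
```python
from h import *
im,d=optics.camera("wrist"); cv2.imwrite("pics/d_wrist.png",im)
go(.5325,.2349,.057,1.308)
```

```text
t 6.4167 tcp [0.5314 0.2331 0.0698] f [-0.38 -0.03 -0.75] w 0.0003 jaw az 1.307 tilt [-0.002 -0.002 -1.   ] q [-0.74  0.35  0.3   1.83 -0.12  0.98  0.92]
delta mm [-0.6  2.  12.8] turnz -0.001
```

View pics/d_wrist.png

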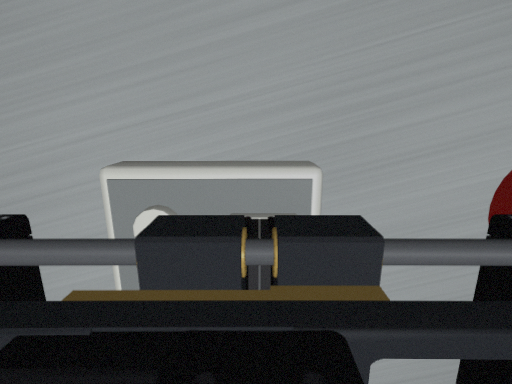

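Emit:
arm_command:
  steps:
    - {"delta_pos":[0,1,7],"turn":[0,0,0]}
    - {"delta_pos":[0,1,12],"turn":[0,0,0]}
    - {"delta_pos":[0,1,14],"turn":[0,0,0]}
    - {"delta_pos":[0,1,15],"turn":[0,0,0]}
    - {"delta_pos":[0,1,16],"turn":[0,0,0]}
    - {"delta_pos":[0,1,17],"turn":[0,0,0]}
    - {"delta_pos":[0,1,17],"turn":[0,0,0]}
    - {"delta_pos":[0,1,17],"turn":[0,0,0]}

```text
time_s: 7.08
tcp_pos: [0.5328, 0.2348, 0.0571]
tool_rot: [0.132, 0.991, 0.0, 0.0]
force: [-11.0, -7.4, 28.8]
gripper_width: 0.0002
```

```bash
python3 -c "
from h import *
go(.549,-.181,.19,1.678)"
```

```text
t 7.0833 tcp [0.5328 0.2348 0.0571] f [-11.04  -7.44  28.81] w 0.0002 jaw az 1.307 tilt [ 0.  0. -1.] q [-0.74  0.37  0.29  1.84 -0.13  0.95  0.92]
delta mm [-124.2 -397.1 -133.1] turnz -0.371
```

Emit:
arm_command:
  steps:
    - {"delta_pos":[0,0,-25],"turn":[0,0,0]}
    - {"delta_pos":[0,0,-60],"turn":[0,0,0]}
    - {"delta_pos":[0,-15,-95],"turn":[0,0,-0.05]}
    - {"delta_pos":[-12,-45,-120],"turn":[0,0,-0.1]}
    - {"delta_pos":[-24,-78,-133],"turn":[0,0,-0.15]}
    - {"delta_pos":[-36,-115,-133],"turn":[0,0,-0.2]}
    - {"delta_pos":[-48,-153,-133],"turn":[0,0,-0.25]}
    - {"delta_pos":[-60,-192,-133],"turn":[0,0,-0.3]}

```text
time_s: 7.75
tcp_pos: [0.5402, 0.033, 0.1879]
tool_rot: [-0.02, 1.0, 0.0, 0.0]
force: [1.1, 0.0, -0.8]
gripper_width: 0.0005
```

```bash
python3 -c "
from h import *
go(.549,-.181,.19,1.678)"
```

```text
t 7.75 tcp [0.5402 0.033  0.1879] f [ 1.06  0.01 -0.79] w 0.0005 jaw az 1.611 tilt [ 0.001  0.001 -1.   ] q [-0.51  0.15  0.41  1.82 -0.06  1.19  1.53]
delta mm [-2.000e-01 -2.142e+02 -2.300e+00] turnz -0.067
```

Emit:
arm_command:
  steps:
    - {"delta_pos":[0,-38,0],"turn":[0,0,-0.02]}
    - {"delta_pos":[0,-77,0],"turn":[0,0,-0.04]}
    - {"delta_pos":[0,-116,0],"turn":[0,0,-0.067]}
    - {"delta_pos":[0,-154,0],"turn":[0,0,-0.067]}
    - {"delta_pos":[0,-185,0],"turn":[0,0,-0.067]}
    - {"delta_pos":[0,-206,0],"turn":[0,0,-0.067]}
    - {"delta_pos":[0,-214,0],"turn":[0,0,-0.067]}
    - {"delta_pos":[0,-214,0],"turn":[0,0,-0.067]}
  grip: 1

```text
time_s: 8.42
tcp_pos: [0.5477, -0.1815, 0.1873]
tool_rot: [-0.05, 0.999, -0.0, -0.0]
force: [-0.3, -0.2, 0.0]
gripper_width: 0.046
```

Run:
```python
from h import *
im,d=optics.camera("wrist"); cv2.imwrite("pics/e_wrist.png",im)
p=optics.camera_params("wrist"); C=cloud("wrist",d,p)
for m in masks_of("wrist","dial_grip")[:2]: print(m['conf'],m['point'])
w=C[(C[...,2]>.105)&(C[...,2]<.12)&(np.hypot(C[...,0]-.549,C[...,1]+.181)<.04)]
if len(w): print(len(w),w.mean(0).round(4),cv2.minAreaRect(w[:,:2].astype(np.float32)))
im,d=optics.camera("scene"); p=optics.camera_params("scene")
cv2.imwrite(f"pics/e_scene.png",cv2.resize(im[100:330,100:330],None,fx=2.6,fy=2.6,interpolation=2))
go(.549,-.181,.106,1.678)
```

```text
0.92 [256.2, 197.6]
0.32 [455.4, 68.1]
1096 [ 0.5468 -0.1806  0.1123] ((0.5478417277336121, -0.18063823878765106), (0.05311908572912216, 0.013938290998339653), 6.326361656188965)
t 8.5667 tcp [ 0.5486 -0.1772  0.1873] f [ 0.15  0.37 -0.15] w 0.0577 jaw az 1.677 tilt [-0.     0.001 -1.   ] q [-0.23  0.24  0.55  1.74 -0.13  1.2   2.03]
delta mm [-0.  -3.9 81.3] turnz -0.001
```

View pics/e_scene.png

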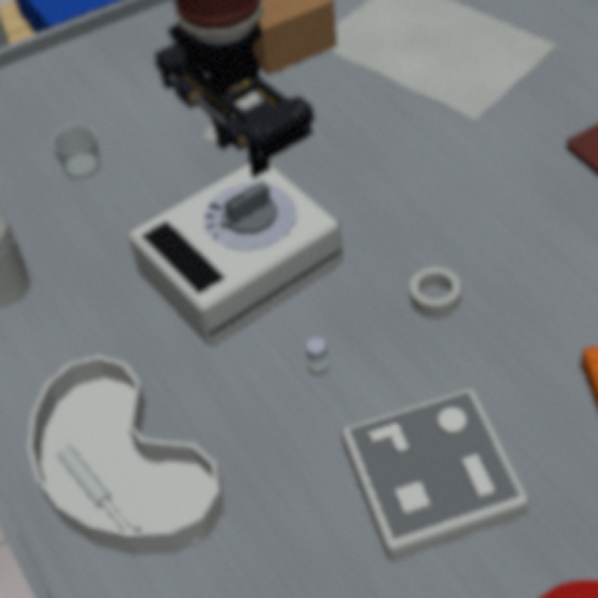

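View pics/e_wrist.png

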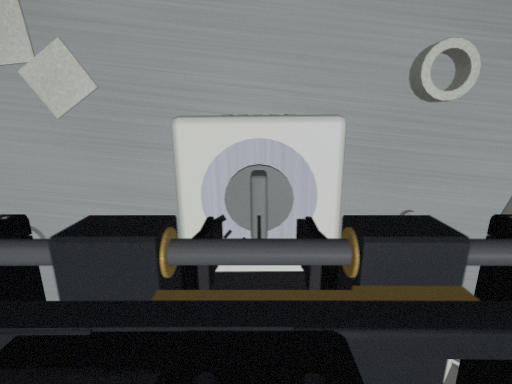

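Emit:
arm_command:
  steps:
    - {"delta_pos":[0,-2,0],"turn":[0,0,0]}
    - {"delta_pos":[0,-2,15],"turn":[0,0,0]}
    - {"delta_pos":[0,-2,30],"turn":[0,0,0]}
    - {"delta_pos":[0,-2,45],"turn":[0,0,0]}
    - {"delta_pos":[0,-2,60],"turn":[0,0,0]}
    - {"delta_pos":[0,-2,72],"turn":[0,0,0]}
    - {"delta_pos":[0,-2,79],"turn":[0,0,0]}
    - {"delta_pos":[0,-2,80],"turn":[0,0,0]}
  grip: 1

```text
time_s: 9.23
tcp_pos: [0.5481, -0.1801, 0.1062]
tool_rot: [-0.053, 0.999, 0.0, -0.001]
force: [0.2, 0.5, 0.6]
gripper_width: 0.0861
```

Run:
```python
from h import *
im,d=optics.camera("wrist"); cv2.imwrite("pics/f_wrist.png",im)
go(.548,-.181,.106,1.678)
```

```text
t 9.2833 tcp [ 0.5484 -0.1805  0.107 ] f [-0.48  0.08 -0.5 ] w 0.087 jaw az 1.676 tilt [-0.001  0.    -1.   ] q [-0.21  0.32  0.53  1.82 -0.19  1.05  2.07]
delta mm [ 0.5 -0.4  1. ] turnz -0.002
```

View pics/f_wrist.png

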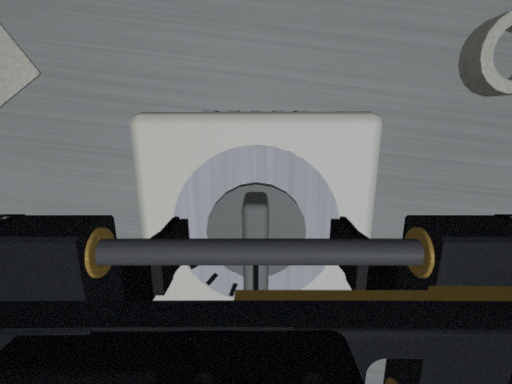

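Emit:
arm_command:
  steps:
    - {"delta_pos":[0,0,0],"turn":[0,0,0]}
    - {"delta_pos":[0,0,0],"turn":[0,0,0]}
    - {"delta_pos":[0,0,0],"turn":[0,0,0]}
    - {"delta_pos":[0,0,0],"turn":[0,0,0]}
    - {"delta_pos":[0,0,0],"turn":[0,0,0]}
    - {"delta_pos":[0,0,0],"turn":[0,0,0]}
    - {"delta_pos":[0,0,0],"turn":[0,0,0]}
    - {"delta_pos":[0,0,0],"turn":[0,0,0]}
  grip: -1
  squeeze: 35

```text
time_s: 9.95
tcp_pos: [0.5487, -0.1811, 0.1076]
tool_rot: [-0.052, 0.999, -0.0, 0.0]
force: [0.2, -0.6, 0.0]
gripper_width: 0.0417
```

Emit:
arm_command:
  steps:
    - {"delta_pos":[0,0,0],"turn":[0,0,0]}
    - {"delta_pos":[0,0,0],"turn":[0,0,0]}
    - {"delta_pos":[0,0,0],"turn":[0,0,0.05]}
    - {"delta_pos":[0,0,0],"turn":[0,0,0.12]}
    - {"delta_pos":[0,0,0],"turn":[0,0,0.2]}
    - {"delta_pos":[0,0,0],"turn":[0,0,0.28]}
    - {"delta_pos":[0,0,0],"turn":[0,0,0.36]}
    - {"delta_pos":[0,0,0],"turn":[0,0,0.36]}

```text
time_s: 10.62
tcp_pos: [0.5487, -0.1816, 0.1076]
tool_rot: [0.13, 0.992, -0.0, 0.0]
force: [0.4, -2.2, -0.2]
gripper_width: 0.0141
```

Run:
```python
from h import *
im,d=optics.camera("wrist"); cv2.imwrite("pics/g_wrist.png",im)
print(read_state()['moment'])
go(.548,-.1805,.106,1.678)
```

```text
[-0.65933185 -0.14227362  0.09991234]
t 10.6667 tcp [ 0.5487 -0.1816  0.1076] f [ 1.03 -2.89 -1.25] w 0.0138 jaw az 1.316 tilt [ 0.    -0.001 -1.   ] q [-0.26  0.33  0.6   1.82 -0.21  1.05  1.74]
delta mm [0.9 0.9 1.6] turnz -0.362
```

View pics/g_wrist.png

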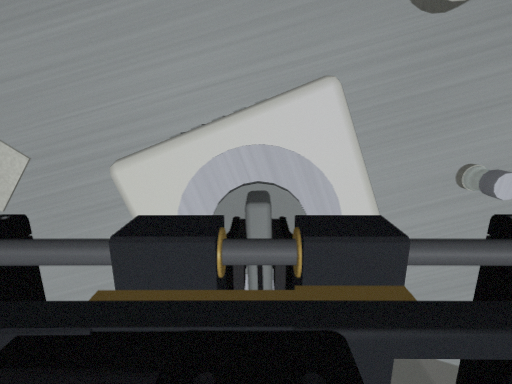

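Emit:
arm_command:
  steps:
    - {"delta_pos":[0,0,0],"turn":[0,0,0.05]}
    - {"delta_pos":[0,0,0],"turn":[0,0,0.15]}
    - {"delta_pos":[0,0,0],"turn":[0,0,0.25]}
    - {"delta_pos":[0,0,0],"turn":[0,0,0.35]}
    - {"delta_pos":[0,0,0],"turn":[0,0,0.45]}
    - {"delta_pos":[0,0,0],"turn":[0,0,0.55]}
    - {"delta_pos":[0,0,0],"turn":[0,0,0.64]}
    - {"delta_pos":[0,0,0],"turn":[0,0,0.69]}
  squeeze: 55

```text
time_s: 11.33
tcp_pos: [0.5493, -0.1807, 0.1076]
tool_rot: [0.456, 0.89, 0.0, 0.0]
force: [2.8, 0.8, -2.0]
gripper_width: 0.0139
```

Run:
```python
from h import *
im,d=optics.camera("wrist"); cv2.imwrite("pics/h_wrist.png",im)
p=optics.camera_params("wrist"); C=cloud("wrist",d,p)
w=C[(C[...,2]>.105)&(C[...,2]<.118)&(np.hypot(C[...,0]-.548,C[...,1]+.181)<.035)]
print(len(w),cv2.minAreaRect(w[:,:2].astype(np.float32)))
im,d=optics.camera("scene"); cv2.imwrite("pics/h_scene.png",cv2.resize(im[120:320,120:320],None,fx=3,fy=3,interpolation=2))
print(read_state()['moment'])
go(.548,-.1805,.106,.628)
```

```text
1942 ((0.5503194332122803, -0.17906811833381653), (0.03189327195286751, 0.052549172192811966), 52.02814865112305)
[-0.09148617 -0.75242792  0.22195758]
t 11.4333 tcp [ 0.5493 -0.1807  0.1077] f [ 2.08 -1.07 -1.64] w 0.0137 jaw az 0.628 tilt [ 0.001 -0.    -1.   ] q [-0.36  0.36  0.73  1.83 -0.27  1.06  1.1 ]
delta mm [ 1.  -0.9  1.7] turnz -0.0
```

View pics/h_wrist.png

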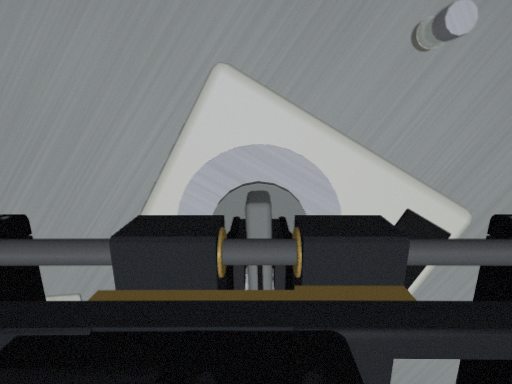

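View pics/h_scene.png

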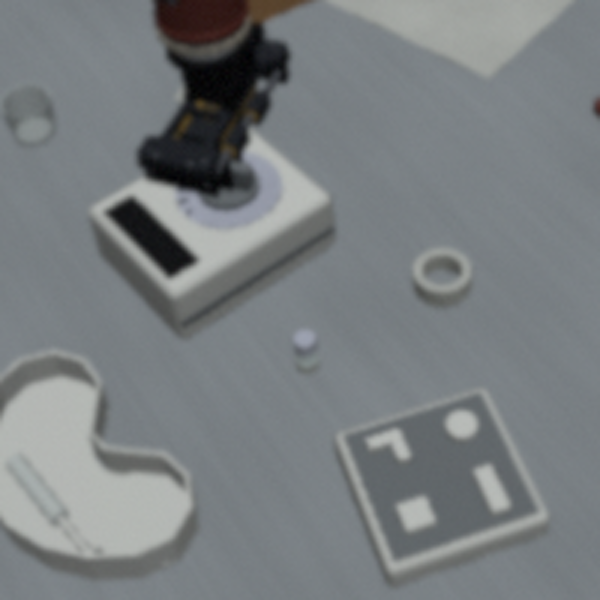

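Emit:
arm_command:
  steps:
    - {"delta_pos":[0,0,0],"turn":[0,0,0]}
    - {"delta_pos":[0,0,0],"turn":[0,0,0]}
    - {"delta_pos":[0,0,0],"turn":[0,0,0]}
    - {"delta_pos":[0,0,0],"turn":[0,0,0]}
    - {"delta_pos":[0,0,0],"turn":[0,0,0]}
    - {"delta_pos":[0,0,0],"turn":[0,0,0]}
    - {"delta_pos":[0,0,0],"turn":[0,0,0]}
    - {"delta_pos":[0,0,0],"turn":[0,0,0]}

```text
time_s: 12.1
tcp_pos: [0.5493, -0.1807, 0.1077]
tool_rot: [0.454, 0.891, 0.0, 0.0]
force: [5.1, 0.8, -3.1]
gripper_width: 0.0139
```

Emit:
arm_command:
  steps:
    - {"delta_pos":[0,0,0],"turn":[0,0,0]}
    - {"delta_pos":[0,0,0],"turn":[0,0,0]}
    - {"delta_pos":[0,0,0],"turn":[0,0,0]}
    - {"delta_pos":[0,0,0],"turn":[0,0,0]}
    - {"delta_pos":[0,0,0],"turn":[0,0,0]}
    - {"delta_pos":[0,0,0],"turn":[0,0,0]}
    - {"delta_pos":[0,0,0],"turn":[0,0,0]}
    - {"delta_pos":[0,0,0],"turn":[0,0,0]}

```text
time_s: 12.77
tcp_pos: [0.5493, -0.1807, 0.1077]
tool_rot: [0.455, 0.891, 0.0, 0.0]
force: [5.7, -0.3, -3.6]
gripper_width: 0.0137
```

Emit:
arm_command:
  steps:
    - {"delta_pos":[0,0,0],"turn":[0,0,0]}
    - {"delta_pos":[0,0,0],"turn":[0,0,0]}
    - {"delta_pos":[0,0,0],"turn":[0,0,0]}
    - {"delta_pos":[0,0,0],"turn":[0,0,0]}
    - {"delta_pos":[0,0,0],"turn":[0,0,0]}
    - {"delta_pos":[0,0,0],"turn":[0,0,0]}
    - {"delta_pos":[0,0,0],"turn":[0,0,0]}
    - {"delta_pos":[0,0,0],"turn":[0,0,0]}

```text
time_s: 13.43
tcp_pos: [0.5493, -0.1807, 0.1077]
tool_rot: [0.455, 0.891, 0.0, 0.0]
force: [4.7, 0.9, -3.2]
gripper_width: 0.0139
```

Emit:
arm_command:
  steps:
    - {"delta_pos":[0,0,0],"turn":[0,0,0]}
    - {"delta_pos":[0,0,0],"turn":[0,0,0]}
    - {"delta_pos":[0,0,0],"turn":[0,0,0]}
    - {"delta_pos":[0,0,0],"turn":[0,0,0]}
    - {"delta_pos":[0,0,0],"turn":[0,0,0]}
    - {"delta_pos":[0,0,0],"turn":[0,0,0]}
    - {"delta_pos":[0,0,0],"turn":[0,0,0]}
    - {"delta_pos":[0,0,0],"turn":[0,0,0]}

```text
time_s: 14.1
tcp_pos: [0.5493, -0.1807, 0.1077]
tool_rot: [0.455, 0.891, 0.0, 0.0]
force: [5.4, -0.2, -2.4]
gripper_width: 0.0138
```

Emit:
arm_command:
  steps:
    - {"delta_pos":[0,0,0],"turn":[0,0,0]}
    - {"delta_pos":[0,0,0],"turn":[0,0,0]}
    - {"delta_pos":[0,0,0],"turn":[0,0,0]}
    - {"delta_pos":[0,0,0],"turn":[0,0,0]}
    - {"delta_pos":[0,0,0],"turn":[0,0,0]}
    - {"delta_pos":[0,0,0],"turn":[0,0,0]}
    - {"delta_pos":[0,0,0],"turn":[0,0,0]}
    - {"delta_pos":[0,0,0],"turn":[0,0,0]}

```text
time_s: 14.77
tcp_pos: [0.5493, -0.1808, 0.1077]
tool_rot: [0.455, 0.891, 0.0, 0.0]
force: [5.0, 1.2, -3.3]
gripper_width: 0.0138
```

Emit:
arm_command:
  steps:
    - {"delta_pos":[0,0,0],"turn":[0,0,0]}
    - {"delta_pos":[0,0,0],"turn":[0,0,0]}
    - {"delta_pos":[0,0,0],"turn":[0,0,0]}
    - {"delta_pos":[0,0,0],"turn":[0,0,0]}
    - {"delta_pos":[0,0,0],"turn":[0,0,0]}
    - {"delta_pos":[0,0,0],"turn":[0,0,0]}
    - {"delta_pos":[0,0,0],"turn":[0,0,0]}
    - {"delta_pos":[0,0,0],"turn":[0,0,0]}

```text
time_s: 15.43
tcp_pos: [0.5492, -0.1808, 0.1077]
tool_rot: [0.455, 0.891, 0.0, 0.0]
force: [5.4, 0.5, -3.2]
gripper_width: 0.0132
```

Run:
```python
from h import *
im,d=optics.camera("wrist"); cv2.imwrite("pics/i_wrist.png",im[120:300,150:370].repeat(3,0).repeat(3,1))
im,d=optics.camera("top"); cv2.imwrite("pics/i_top.png",cv2.resize(im[90:230,90:390],None,fx=2.6,fy=2.6,interpolation=2))
print(read_state()['moment'])
go(.548,-.1805,.106,.628)
```

```text
[ 0.03049187 -1.18388847  0.21881797]
t 15.5333 tcp [ 0.5493 -0.1807  0.1077] f [ 5.66  0.49 -3.34] w 0.0136 jaw az 0.627 tilt [ 0.001  0.    -1.   ] q [-0.36  0.36  0.73  1.83 -0.27  1.06  1.1 ]
delta mm [ 0.9 -0.9  1.7] turnz -0.001
```

View pics/i_wrist.png

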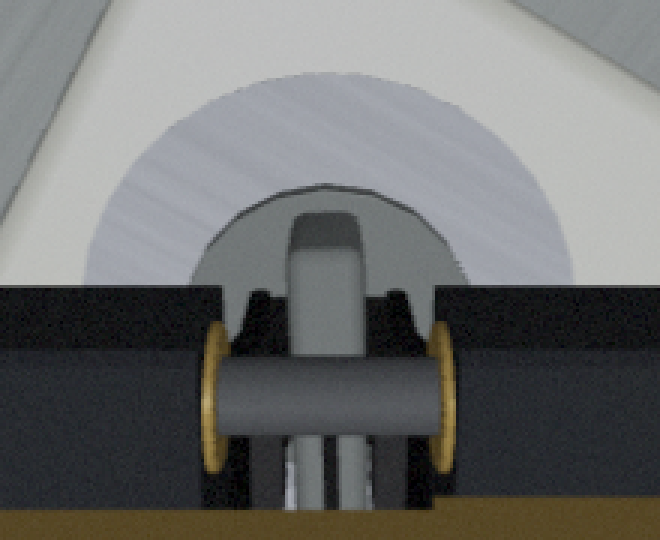

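View pics/i_top.png

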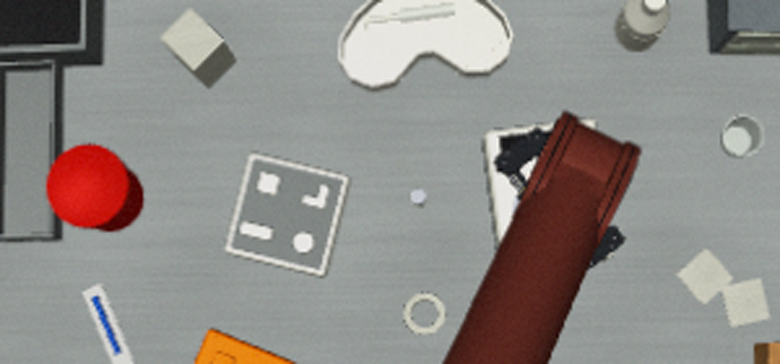

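```bash
python3 -c "
from station import *
print(job_done())"
```

```text
the job is handed in; nothing more can be done
None
```

I pressed the square, round and long bar keys in that order, turned the dial to its third click stop, and handed the job in at about 15.5 s while still holding it. `job_done()` reports no verdict, so what follows is from my own readings.

- **Keys:** Each key was pushed down to its hard stop, with the force reaching about 29–32 N and the fingertips about 40 mm above the table. The square key took two goes in one press: it was only about 3.9 mm down at first, so I pushed on to the stop without letting it up. I lifted clear between keys and never went over the L-shaped key. The last pictures show all four keys looking up.
- **Dial:** I gripped the wing (opening about 14 mm, 55 N squeeze) and turned it clockwise. The dial reads about 1.05 rad, worked out from the jaw direction and the pump's measured yaw. The wrist picture shows the wing lying parallel to the jaws. I did not see the pointer against the long tick, because the gripper hid it.
- **Hold:** I kept it there for about 4 s. The pose stayed still, with a steady turning moment of about 0.22 N m against the spring.
- **Other things:** In the last top picture the vial, tape, tub and cup look to be where they started. I judged this by eye and did not measure it.

One check failed: fitting a rectangle to the wing in the wrist depth data while gripped was unusable, because the fingers got into it.

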